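# Sweep the angle fixture clear and hold a specimen slide flush on its sloped plate

## Robot

A 7-joint arm with a two-finger parallel gripper is mounted at the origin on the work surface. World frame = base frame: x ahead of the robot, y to its left, z up, the work surface at z = 0. Lengths are in mm, angles in rad, forces in N, time in s.
With the tool pointing down it reaches from about 425 to 875 mm from the base axis. Payload 4.7 kg.
Tool frame: the origin (TCP) lies at the very end of the fingers, on their centre line; the grasp point (between the pads) lies hold_point_z behind it (hold_point_z is the distance from the TCP to the grasp point, in mm); x points along the fingers, z is the direction in which the jaws open and shut, and the axes are right-handed (so a half turn about x gives the same grasp; the last joint's range is limited). The gripper opens to 87 mm and grips with 3 to 60 N. Pads are 19 mm wide; open, the fingers measure 117 mm over their backs; the gripper's body (75 mm by 190 mm) begins 51 mm behind the grasp point.
Start: joints at [1.265, 0.321, -0.07, 1.45, 0.023, 1.371, -0.057], TCP at [204.325, -617.071, 222.587] pointing down, gripper open.
Joint ranges: [-2.86, 2.86], [-0.3, 2.09], [-1.38, 1.24], [0.06, 2.45], [-1.56, 4.7], [0.09, 2.05], [-2.69, 2.69]. Speed limits (rad/s): [2.57, 2.57, 3.14, 3.14, 3.14, 3.14, 3.14].

## Interface

Orientations are given as a unit quaternion [x, y, z, w].
In Python, from workcell import get_obs, snapshot, camera_model, finish_job, regions_of, hold_point_z gives the robot as it stands. The module is installed in compiled form; this text tells all that it offers.
- The arm moves only by the tool carry_out, never from a script. Its argument "rows" is a list of rows, each an object of numbers: "x", "y", "z": the shift along the tool's x, y, z scaled (see below); "ax", "ay", "az": the turn, a rotation vector about the tool's x, y, z scaled (see below). In form: [{"x": .., "y": .., "z": .., "ax": .., "ay": .., "az": ..}, ...]. A call has 1 to 5 rows; each row is the pose to reach, as a shift and turn from the pose commanded when the call began, along the tool's axes at that moment, turning the shorter way round; what a row does not reach only later rows make up. The controller multiplies each number of a shift by 0.5 m and each number of a turn by 180 degrees. A row lasts 1/8 s, in which the tool goes at most 62.5 mm and 10.7 degrees, less where a joint would pass 70% of its speed; a pose out of reach is approached as far as the arm can. A call with a number of a shift or a turn outside -1 to 1 is refused whole. A call with a gripper value outside its range is refused whole. "grip" is the opening in per cent of the stroke, from 0 (shut) to 100 (fully open), set as the call begins (left out, the last holds). The fingers move at their own pace and stop on an object; the grip force is fixed at half the most. Time passes only in rows, so rows that repeat a pose let the fingers close. It gives the time, the measured TCP pose, the force and the opening at its end, in the units of the state.
- get_obs(): the state, without advancing time (a new reading comes with each control period).
- snapshot(name): name is "side" or "top" or "wrist"; returns the picture (384x512x3 uint8, red, green, blue); there is no depth.
- camera_model(name): a dict with "fx", "fy", "cx", "cy" (pixels), "pose" (4x4, takes a point from camera to world coordinates); the wrist camera has in their place "mount" (4x4, takes a point from camera to tool coordinates, whose origin is the TCP and whose axes are the tool frame's). Camera axes: x right, y down, z forward; pixel columns grow to the right and rows downward; lengths in mm; the calibration is good to about 2 mm. The wrist camera is an equidistant fisheye: a pixel r from the principal point sees the ray r / f radians off the axis. A picture is of the moment at which its call begins: read the wrist's pose just before it. camera_model takes no time and is no camera call.
- finish_job(): hands the job in, once; it reports no verdict.
Trained networks look in the newest picture that a camera, given by its name, has taken for a name from the list of things; names that differ only in an ending like _2 or _b are one class to them, and where a whole thing is asked for, a point or a joint stands for the part that bears it (a point fixed in the world has none). Each returns a list of dicts, best first, with "p" (0 to 1); they miss things now and then, are a little off and sometimes report something else, mostly with a low value. They report only what shows in the picture. A call takes as long as a camera call. They do not tell look-alikes from the thing itself.
- regions_of(camera, thing): "mask" (384x512 bool, what is visible of it) and "xy" ([column, row] in pixels, amid what is visible of it).
The state is a dict: "t": time; "joint_pos": joint angles; "joint_vel": joint speeds; "tau": joint torques, N m; "tcp_pos": TCP position; "tcp_rot": TCP orientation; "wrist_force": force on the tool from outside, world axes, zero at the start; "torque": the same for the moment, N m; "width": finger opening in mm.
Only numpy, scipy, OpenCV 4.12 (cv2) and the standard library are available. Lean on these libraries where they do the work, as an engineer would, in place of code of your own. Each camera call takes 0.05 s, during which the arm holds its last target. There are 200 camera calls.

## Task

Sweep the three sawn offcuts off the tilted plate into the tray around it with the bench brush, not with the fingers, and set the brush back down on the bench. Then pick up the specimen by its block, feel out the plate's slope and lay the slide flush against it, square and in the middle with its long side running up the slope. Finish while still gripping it and pressing it lightly against the plate, so that a colleague can put the clamps on; leave the bottle, the round mount and the dish alone.

Things in the scene. Friction and masses are not known exactly. Their poses are not given: they have to be found in the camera images.
- fixture: Tilting table in a steel lab tray, fixed to the bench. Tray 290 (x) x 230 (y) x 16 mm, wall 3 mm; origin under its middle, z up. On a low grey base a flat steel plate, 116 long up the slope, 94 wide, 10 thick, locked stiffly on a level axis along y: low end to -x, high end to +x. Its tilt, 9 to 23 degrees, is not given: feel for it. Cheeks beside the plate stay below its face's middle.
- trunnion (a point): Middle of the plate's tilt axis, 46 mm above the bench, 20 mm to +x of the tray's middle (axes as fixture). Whatever the tilt, the plate's flat top face passes 10 mm above this axis, measured square to the face; there is the face's middle, from where it reaches 58 mm up and down the slope and 47 mm to either side.
- specimen_center (a point): Specimen, 0.14 kg: clear slide 76 (x) x 50 (y) x 5 mm with a black resin block 40 (x) x 28 (y) x 30 mm bonded on its middle, metal let into its top; 35 mm tall, stands slide down on the bench. This point is its centre, 17.5 mm above the slide's underside; x along the slide's long side, z up. Grip the block across its 28 mm.
- slide_underside (a point): The middle of the underside of the specimen's slide, 17.5 mm below specimen_center; same axes.
- brush_center (a point): Bench brush, 0.12 kg, standing on its bristles on the bench, 54 mm tall. Stiff bristle block 92 (x) x 20 (y) x 32 mm; on it a wooden back 100 (x) x 26 (y) x 22 mm; a round handle goes on to -x, ending 139 mm from here. This point is at the middle of the back's length and width, 27 mm above the bristle tips; z up. Grip the back across its 26 mm.
- offcut_a_c (a point): Sawn offcut, black block 20 x 17 x 15 mm with a square of metal, 0.02 kg; its centre. The offcuts start on the plate, within 36 mm of its middle along the slope, so both end strips are bare.
- offcut_b_c (a point): Sawn offcut, dark metal bar 24 x 14 x 15 mm, 0.03 kg; its centre. Starts on the plate.
- offcut_c_c (a point): Sawn offcut, black block 18 x 18 x 15 mm with a round metal spot, 0.02 kg; its centre. Starts on the plate.
- bottle_c (a point): Amber reagent bottle, 54 mm across, 110 mm tall, on the bench; its centre. Leave alone.
- puck_c (a point): Round black resin mount, 30 mm across, 20 mm tall, on the bench; its centre. Leave alone.
- dish_c (a point): White ceramic dish, 90 mm across, 16 mm tall, on the bench; its centre. Leave alone.
There are look-alikes about, which are no part of the job. Of the things like the part that bears brush_center, leave any that is green; of the rest the larger one is meant.

How it is judged:
By the outcome, as a careful person would: the job done as asked, in the order asked, and still so for the second after the job is handed in, while the arm keeps its last pose, push and grip.
It also fails if it takes over 61 s, if anything falls off the work surface, if the arm or the gripper's body presses on something with over 40 N, if the wrist force passes 120 N, or if a joint passes its speed limit or range.

## Working session

There is one attempt and no reset: what is moved stays moved. The work goes in short steps, Python scripts to look and compute and a tool call to move; the robot and the scene stay as the last step left them, time stands still between calls to the robot, and variables do not carry over. Pictures are saved under pics/ and viewed, about 8 in all and at most 12, crops included, and the job is handed in when it is done.

Besides the shell and the picture viewer there is one more tool, called after "Call:" as name(argument=value, ...), one argument or row to a line, values as JSON. carry_out: Moves the arm, as the interface text tells. Shifts and turns lie within -1 to 1; 1 stands for 0.5 m of shift or 180 degrees of turn. Its arguments: {"type":"object","properties":{"rows":{"type":"array"},"grip":{"type":"number"}},"required":["rows"]}

```bash
mkdir -p pics; cat > h.py <<'E'
import numpy as np,cv2
from scipy.spatial.transform import Rotation as R
from workcell import *
def save(n,im,): cv2.imwrite('pics/'+n+'.png',cv2.cvtColor(im,cv2.COLOR_RGB2BGR))
def ray(cam,px,obs=None):
    m=camera_model(cam); u=(px[0]-m['cx'])/m['fx']; v=(px[1]-m['cy'])/m['fy']
    if 'mount' in m:
        o=obs or get_obs(); T=np.eye(4);T[:3,:3]=R.from_quat(o['tcp_rot']).as_matrix();T[:3,3]=o['tcp_pos'];P=T@np.array(m['mount'])
        r=np.hypot(u,v); d=np.array([u/r*np.sin(r),v/r*np.sin(r),np.cos(r)]) if r>1e-9 else np.array([0,0,1.])
    else: P=np.array(m['pose']); d=np.array([u,v,1])
    return P[:3,3],P[:3,:3]@d
def at(cam,px,z,obs=None):
    p,d=ray(cam,px,obs); return p+d*(z-p[2])/d[2]
def proj(cam,X,obs=None):
    m=camera_model(cam)
    if 'mount' in m:
        o=obs or get_obs(); T=np.eye(4);T[:3,:3]=R.from_quat(o['tcp_rot']).as_matrix();T[:3,3]=o['tcp_pos'];P=T@np.array(m['mount'])
    else:P=np.array(m['pose'])
    c=P[:3,:3].T@(np.array(X)-P[:3,3])
    if 'mount' in m:
        r=np.hypot(c[0],c[1]);t=np.arctan2(r,c[2]);return np.array([m['cx']+m['fx']*t*c[0]/r,m['cy']+m['fy']*t*c[1]/r])
    return np.array([m['cx']+m['fx']*c[0]/c[2],m['cy']+m['fy']*c[1]/c[2]])
E
python3 - <<'E'
from h import *
np.set_printoptions(precision=1,suppress=True)
o=get_obs(); print(o['t'],o['tcp_pos'],o['tcp_rot'],hold_point_z, o['width'],o['wrist_force'])
ims={}
for c in ['top','side']:
    ims[c]=snapshot(c); save(c,ims[c])
    m=camera_model(c); print(c,m['fx'],np.array(m['pose']).tolist())
    for t,z in [('fixture',0),('specimen_center',35),('brush_center',54),('offcut_a_c',70),('offcut_b_c',70),('offcut_c_c',70),('bottle_c',55),('puck_c',20),('dish_c',16)]:
        for r in regions_of(c,t):
            print(c,t,round(r['p'],2),np.array(r['xy']),r['mask'].sum(),at(c,r['xy'],z))
print(camera_model('wrist'))
E
```

```text
0.0 [ 204.1 -616.5  221.5] [ 0.4  0.6 -0.4  0.6] 18.700000000000003 86.71546222019076 [-0.5  0.8  0.1]
top 476.85187615591286 [[0.008962499709383143, -0.9872660477199166, 0.15882513849657082, 320.09665394878493], [-0.9999598152209078, -0.008881101119229313, 0.001222287314006598, -61.07895717162477], [0.0002038193495861602, -0.15882971089316258, -0.9873059715180836, 1419.6451398457375], [0.0, 0.0, 0.0, 1.0]]
top fixture 0.68 [226.3 187.9] 6100 [560.5  27.2   0. ]
top fixture 0.6 [338.1 165.5] 657 [ 632.7 -311.7    0. ]
top fixture 0.34 [340.8 235.8] 548 [ 419.2 -315.7    0. ]
top specimen_center 0.75 [128.3 214.7] 464 [472.7 309.6  35. ]
top brush_center 0.92 [341.3 238.3] 580 [ 408.4 -307.3   54. ]
top brush_center 0.8 [292.8 261.5] 262 [ 341.5 -168.6   54. ]
top brush_center 0.74 [391.9 232. ] 675 [ 427.6 -452.5   54. ]
top offcut_a_c 0.38 [238.5 163.8] 28 [619.7 -11.2  70. ]
top offcut_b_c 0.4 [214.2 163.5] 52 [620.   59.2  70. ]
top bottle_c 0.81 [154.  145.1] 336 [677.1 239.1  55. ]
top bottle_c 0.18 [341.9 167.6] 634 [ 614.4 -313.    55. ]
top puck_c 0.51 [124.3 167. ] 86 [617.9
[... 660 characters left out ...]
 434.1 -437.3   54. ]
side offcut_a_c 0.53 [211.9 192.4] 63 [626.9 -10.9  70. ]
side offcut_b_c 0.41 [207.1 208.8] 79 [615.2  55.9  70. ]
side offcut_c_c 0.38 [211.5 203. ] 28 [612.2  31.   70. ]
side bottle_c 0.9 [148.2 263.2] 780 [685.7 254.   55. ]
side bottle_c 0.17 [224.4 230.3] 5412 [550.6 104.3  55. ]
side puck_c 0.53 [154.6 308.9] 173 [631.1 340.5  20. ]
side dish_c 0.67 [246.3 149.9] 291 [ 619.8 -317.4   16. ]
{'fx': 297.3186396354542, 'fy': 297.3186396354542, 'cx': 251.72805719109425, 'cy': 192.25536869526422, 'mount': array([[   0. ,   -0.2,    1. , -162.2],
       [  -0. ,   -1. ,   -0.2,   68. ],
       [   1. ,   -0. ,   -0. ,    0.8],
       [   0. ,    0. ,    0. ,    1. ]])}
```

```bash
python3 -c "
import cv2,numpy as np
t=cv2.imread('pics/top.png');print(t.shape);cv2.imwrite('pics/top2.png',cv2.resize(t,(800,600),interpolation=cv2.INTER_CUBIC))"
```

```text
(384, 512, 3)
```

View pics/top2.png

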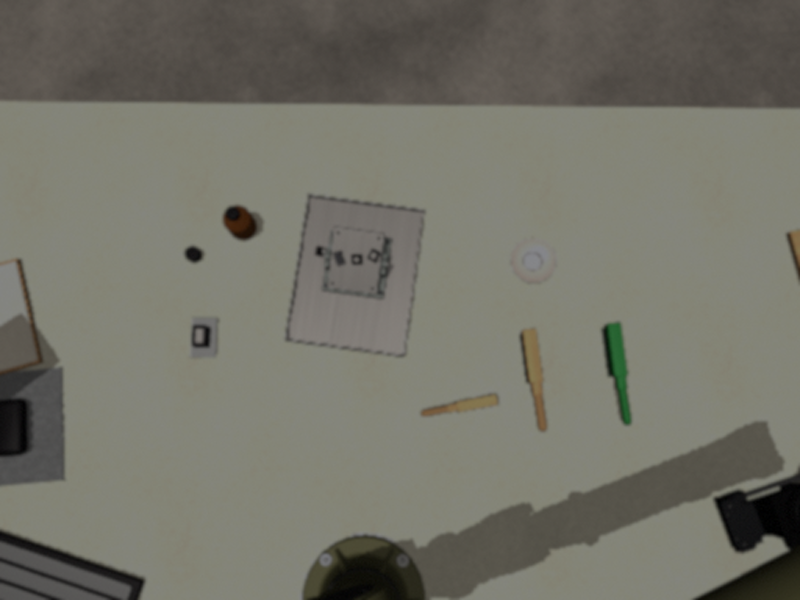

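View pics/side.png

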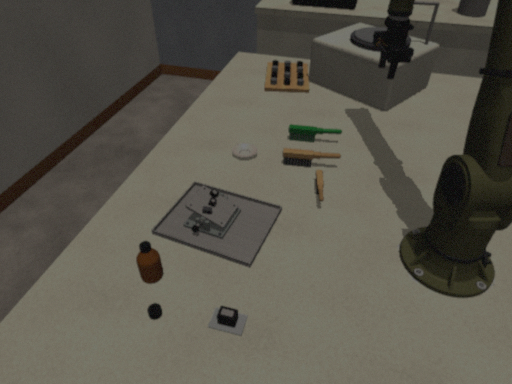

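The top view (800x600 px) shows three brush-like things: small tan (460,406), large tan (533,378) and green (616,370). The large tan one fits, since green is excluded and it is the larger of the rest. The tray is around (356,275). The plate carries offcuts at (340,258), (357,259) and (374,256), and a dark knob at (320,252) beside it. The specimen is at (204,337). Next: refine these and confirm in a crop.

```bash
python3 - <<'E'
from h import *
np.set_printoptions(precision=1,suppress=True)
im=snapshot('top');ims=snapshot('side')
def rect(c,r,z):
    cs,_=cv2.findContours(r['mask'].astype('uint8'),0,2); k=max(cs,key=cv2.contourArea).reshape(-1,2)
    w=np.array([at(c,p,z)[:2] for p in k],np.float32); return cv2.minAreaRect(w)
print('fix',rect('top',regions_of('top','fixture')[0],12), rect('side',regions_of('side','fixture')[0],12))
for r in regions_of('top','brush_center'): print('br',r['xy'],rect('top',r,45))
for r in regions_of('side','brush_center'): print('brs',r['xy'],rect('side',r,45))
print('sp',rect('top',regions_of('top','specimen_center')[0],5),rect('side',regions_of('side','specimen_center')[0],5))
a=cv2.resize(im[115:235,175:280],None,fx=4,fy=4,interpolation=2);b=cv2.resize(im[200:285,262:410],None,fx=2.6,fy=2.6,interpolation=2)
c=cv2.resize(ims[175:245,150:285],None,fx=2.7,fy=2.7,interpolation=2)
C=np.zeros((480,800,3),'uint8');C[:480,:420]=a;h,w=b.shape[:2];C[:h,420:420+min(w,380)]=b[:,:380];h2,w2=c.shape[:2];C[240:240+h2,425:425+w2]=c
save('crop1',C)
E
```

```text
fix ((597.2440795898438, 24.6602783203125), (233.8935546875, 294.88720703125), 82.83975219726562) ((596.482421875, 28.847991943359375), (249.2086639404297, 300.8619689941406), 82.60079193115234)
br [342.1, 239.8] ((394.9276428222656, -309.62628173828125), (187.19664001464844, 33.74076843261719), 8.510337829589844)
br [392.7, 233.5] ((407.5767822265625, -461.3940124511719), (188.6649932861328, 42.308406829833984), 5.905402183532715)
br [296.9, 260.7] ((344.95111083984375, -171.6055450439453), (16.858503341674805, 137.4631805419922), 12.268238067626953)
brs [301.3, 157.6] ((392.4601135253906, -286.5696105957031), (186.36521911621094, 95.91121673583984), 6.899512767791748)
brs [211.9, 203.1] ((624.7166137695312, -1.2811908721923828), (16.78559112548828, 29.941858291625977), 20.343027114868164)
brs [319.5, 182.2] ((348.8973083496094, -159.12030029296875), (20.92429542541504, 137.46853637695312), 8.112963676452637)
sp ((633.5874633789062, 341.75299072265625), (31.708938598632812, 30.34617805480957), 2.9339964389801025) ((472.24127197265625, 312.7674255371094), (78.72759246826172, 62.747371673583984), 1.050040364265442)
```

View pics/crop1.png

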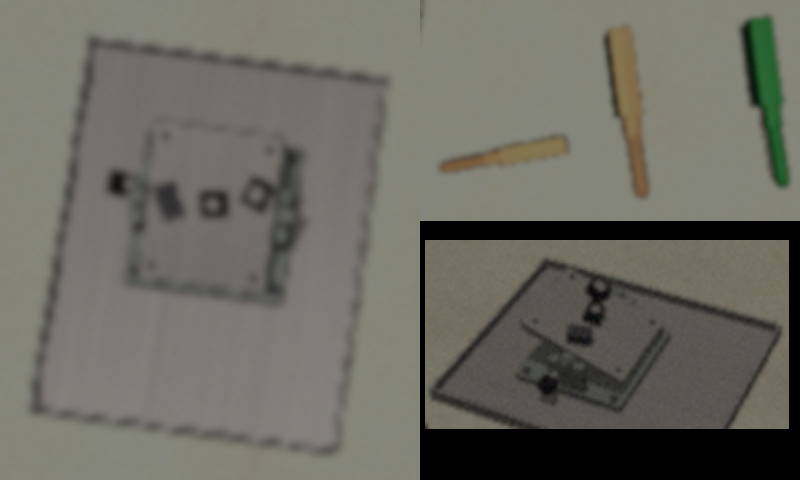

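Confirmed: the large tan brush (crop ~ (625,90)) is the one meant. It measures 187 mm overall against 137 mm for the small one, and the green one is excluded. The plate is high toward +x, and the dark knob at (118,183) sits beside it.

```bash
cat >> h.py <<'E'
import json,os
def load():
    d=json.load(open('cmd.json'));return np.array(d['p']),R.from_quat(d['q'])
def store(p,r): json.dump(dict(p=list(map(float,p)),q=list(map(float,r.as_quat()))),open('cmd.json','w'))
def rot(yaw,tilt=0,flip=1,ref=None):
    """tool down; jaw z at heading yaw (deg); fingers tilted about fixture-y; normal n"""
    z=flip*np.array([np.cos(np.radians(yaw)),np.sin(np.radians(yaw)),0]);x=np.array([0,0,-1.]);return R.from_matrix(np.c_[x,np.cross(z,x),z])
def plan(p,r,nd=4):
    p0,r0=load(); s=np.round(r0.inv().apply(np.array(p)-p0)/500,nd); a=np.round((r0.inv()*r).as_rotvec()/np.pi,nd)
    d=np.linalg.norm(s*500);t=np.linalg.norm(a*180)
    print(json.dumps(dict(zip(['x','y','z','ax','ay','az'],[float(v) for v in [*s,*a]]))),'rows>=%.1f'%max(d/62.5,t/10.7))
    p1=p0+r0.apply(s*500);r1=r0*R.from_rotvec(a*np.pi);store(p1,r1)
E
python3 - <<'E'
from h import *
np.set_printoptions(precision=3,suppress=True)
o=get_obs();r=R.from_quat(o['tcp_rot']);print(r.as_matrix(),o['joint_pos'])
m=r.as_matrix();z=m[:,2];print('jaw yaw',np.degrees(np.arctan2(z[1],z[0])))
store([204.325,-617.071,222.587],r)
for f in (1,-1): 
    q=rot(98.5,flip=f);print(f,np.degrees((r.inv()*q).as_rotvec()))
E
```

```text
[[ 0.     0.949  0.314]
 [-0.     0.314 -0.949]
 [-1.    -0.     0.   ]] [ 1.265  0.321 -0.07   1.45   0.023  1.371 -0.057]
jaw yaw -71.6760826585412
1 [-170.176    0.       0.012]
-1 [ 9.824  0.008 -0.   ]
```

```bash
python3 - <<'E'
from h import *
plan([438,-302,150],rot(98.5,flip=-1))
E
```

```text
{"x": 0.1451, "y": 0.6418, "z": -0.4513, "ax": 0.0546, "ay": 0.0, "az": -0.0} rows>=6.4
```

Call:
carry_out(
  rows=[
    {"x": 0.0726,"y": 0.3209,"z": -0.2257},
    {"x": 0.0726,"y": 0.3209,"z": -0.2257},
    {"x": 0.0726,"y": 0.3209,"z": -0.2257},
    {"x": 0.0726,"y": 0.3209,"z": -0.2257},
  ],
  grip=70,
)

```text
invalid input
```

Call:
carry_out(
  rows=[
    {"x": 0.0725,"y": 0.3209,"z": -0.2256,"ax": 0.0546},
    {"x": 0.0725,"y": 0.3209,"z": -0.2256,"ax": 0.0546},
    {"x": 0.0725,"y": 0.3209,"z": -0.2256,"ax": 0.0546},
    {"x": 0.0725,"y": 0.3209,"z": -0.2256,"ax": 0.0546},
  ],
)

```text
invalid input
```

```bash
python3 - <<'E'
from h import *
np.set_printoptions(precision=1,suppress=True)
o=get_obs();im=snapshot('wrist');save('w1',im);print(o['t'],o['tcp_pos'],load()[0],o['wrist_force'])
for r in regions_of('wrist','brush_center'):
    cs,_=cv2.findContours(r['mask'].astype('uint8'),0,2); k=max(cs,key=cv2.contourArea).reshape(-1,2)
    w=np.array([at('wrist',p,50,o)[:2] for p in k],np.float32); print(r['p'],r['xy'],cv2.minAreaRect(w))
im=im.copy()
for s in ((439,-303,54),(438,-302,0)):
    p=proj('wrist',s,o);cv2.circle(im,tuple(int(v) for v in p),3,(255,0,0),1)
save('w1',im)
E
```

```text
1.4 [ 204.4 -617.1  222.6] [ 438. -302.  150.] [0.4 0.  0.1]
0.96 [62.6, 23.0] ((332.4272766113281, -320.8204040527344), (58.575443267822266, 24.657390594482422), 2.505580186843872)
0.88 [24.6, 8.3] ((345.196533203125, -224.05572509765625), (25.62399673461914, 118.46154022216797), 1.1675207614898682)
0.77 [174.1, 24.4] ((350.1215515136719, -473.8973693847656), (64.58946228027344, 19.33976173400879), 4.930373191833496)
```

View pics/w1.png

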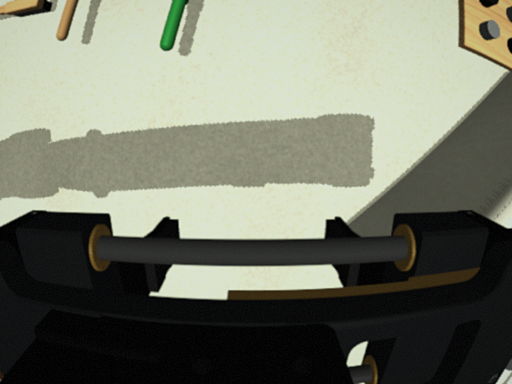

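The wrist picture shows the arm hasn't moved: both calls were refused, probably because every row needs all six numbers. Resending.

Call:
carry_out(
  rows=[
    {"x": 0.0726,"y": 0.3209,"z": -0.2257,"ax": 0,"ay": 0,"az": 0},
    {"x": 0.0726,"y": 0.3209,"z": -0.2257,"ax": 0,"ay": 0,"az": 0},
    {"x": 0.0726,"y": 0.3209,"z": -0.2257,"ax": 0,"ay": 0,"az": 0},
    {"x": 0.0726,"y": 0.3209,"z": -0.2257,"ax": 0,"ay": 0,"az": 0},
  ],
  grip=70,
)

```text
t: 2.0
tcp_pos: [324.9, -454.7, 185.8]
tcp_rot: [0.412, 0.575, -0.411, 0.575]
wrist_force: [0.2, -0.6, -0.2]
width: 62.4
```

Call:
carry_out(
  rows=[
    {"x": 0.0725,"y": 0.3209,"z": -0.2256,"ax": 0.0546,"ay": 0,"az": 0},
    {"x": 0.0725,"y": 0.3209,"z": -0.2256,"ax": 0.0546,"ay": 0,"az": 0},
    {"x": 0.0725,"y": 0.3209,"z": -0.2256,"ax": 0.0546,"ay": 0,"az": 0},
    {"x": 0.0725,"y": 0.3209,"z": -0.2256,"ax": 0.0546,"ay": 0,"az": 0},
  ],
)

```text
t: 2.5
tcp_pos: [440.4, -297.9, 149.7]
tcp_rot: [0.46, 0.537, -0.459, 0.537]
wrist_force: [0.4, 0.6, -0.0]
width: 60.9
```

```bash
python3 - <<'E'
from h import *
np.set_printoptions(precision=1,suppress=True)
o=get_obs();im=snapshot('wrist');print(o['t'],o['tcp_pos'],load()[0],o['wrist_force'])
for r in regions_of('wrist','brush_center'):
    cs,_=cv2.findContours(r['mask'].astype('uint8'),0,2); k=max(cs,key=cv2.contourArea).reshape(-1,2)
    w=np.array([at('wrist',p,50,o)[:2] for p in k],np.float32); print(r['p'],r['xy'],cv2.minAreaRect(w))
im=im.copy()
for x in (-50,0,50):
  for y in (-13,0,13):
    a=np.radians(8.5);s=(439+x*np.cos(a)-y*np.sin(a),-303+x*np.sin(a)+y*np.cos(a),54)
    p=proj('wrist',s,o);cv2.circle(im,tuple(int(v) for v in p),2,(255,0,0),1)
save('w2',im)
E
```

```text
2.5 [ 440.4 -297.9  149.7] [ 438. -302.  150.] [ 0.4  0.6 -0. ]
0.92 [254.3, 195.6] ((444.96966552734375, -305.19049072265625), (94.01515197753906, 26.152936935424805), 6.846065521240234)
0.75 [406.3, 181.4] ((474.831298828125, -448.8145446777344), (59.73856735229492, 52.0542106628418), 7.452593803405762)
```

View pics/w2.png

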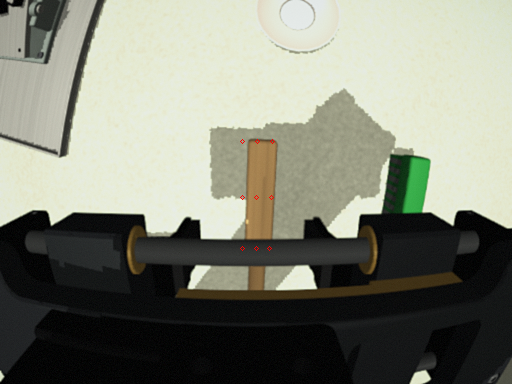

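The brush head fills columns 247–277, rows 139–290. It lies about 4 mm to the right of my first guess. Re-measuring now that the arm has settled.

```bash
python3 - <<'E'
from h import *
np.set_printoptions(precision=1,suppress=True)
im=snapshot('wrist');o=get_obs();im=snapshot('wrist');print(o['t'],o['tcp_pos'],o['wrist_force'])
r=regions_of('wrist','brush_center')[0]
cs,_=cv2.findContours(r['mask'].astype('uint8'),0,2); k=max(cs,key=cv2.contourArea).reshape(-1,2)
w=np.array([at('wrist',p,53,o)[:2] for p in k],np.float32); b=cv2.minAreaRect(w);print(b)
print(cv2.boxPoints(b))
E
```

```text
2.65 [ 437.6 -303.1  150.1] [-0.9 -1.2 -0.5]
((472.28759765625, -447.74200439453125), (63.43085479736328, 48.50580978393555), 6.055872917175293)
[[ 438.2 -427. ]
 [ 443.3 -475.2]
 [ 506.4 -468.5]
 [ 501.3 -420.3]]
```

```bash
python3 - <<'E'
from h import *
np.set_printoptions(precision=1,suppress=True)
o=get_obs();im=snapshot('wrist');print(o['t'],o['tcp_pos'])
for r in regions_of('wrist','brush_center'):
    cs,_=cv2.findContours(r['mask'].astype('uint8'),0,2); k=max(cs,key=cv2.contourArea).reshape(-1,2)
    w=np.array([at('wrist',p,53,o)[:2] for p in k],np.float32); b=cv2.minAreaRect(w);print(r['p'],r['xy'],b)
    print(cv2.boxPoints(b))
E
```

```text
2.75 [ 436.8 -304.5  150.3]
0.79 [254.1, 191.7] ((442.9139404296875, -305.27911376953125), (97.0915298461914, 25.944738388061523), 6.6880645751953125)
[[ 393.2 -298. ]
 [ 396.2 -323.8]
 [ 492.6 -312.5]
 [ 489.6 -286.7]]
0.58 [158.7, 234.5] ((383.717529296875, -221.35264587402344), (4.25784969329834, 23.418241500854492), 10.118935585021973)
[[ 379.6 -210.2]
 [ 383.7 -233.3]
 [ 387.9 -232.5]
 [ 383.8 -209.5]]
0.57 [399.6, 180.6] ((471.66741943359375, -448.26055908203125), (64.30524444580078, 49.079994201660156), 6.960049629211426)
[[ 436.8 -427.8]
 [ 442.7 -476.5]
 [ 506.6 -468.7]
 [ 500.6 -420. ]]
```

```bash
python3 - <<'E'
from h import *
plan([441.5,-305.4,27],rot(97,flip=-1))
E
```

```text
{"x": 0.246, "y": 0.0059, "z": 0.0078, "ax": 0.0083, "ay": 0.0, "az": -0.0} rows>=2.0
```

Call:
carry_out(
  rows=[
    {"x": 0.1,"y": 0.0059,"z": 0.0078,"ax": 0.0083,"ay": 0,"az": 0},
    {"x": 0.19,"y": 0.0059,"z": 0.0078,"ax": 0.0083,"ay": 0,"az": 0},
    {"x": 0.235,"y": 0.0059,"z": 0.0078,"ax": 0.0083,"ay": 0,"az": 0},
    {"x": 0.246,"y": 0.0059,"z": 0.0078,"ax": 0.0083,"ay": 0,"az": 0},
    {"x": 0.246,"y": 0.0059,"z": 0.0078,"ax": 0.0083,"ay": 0,"az": 0},
  ],
)

```text
t: 3.48
tcp_pos: [441.5, -306.4, 27.6]
tcp_rot: [0.469, 0.529, -0.469, 0.53]
wrist_force: [0.4, -0.1, 0.1]
width: 60.7
```

Call:
carry_out(
  rows=[
    {"x": 0,"y": 0,"z": 0,"ax": 0,"ay": 0,"az": 0},
    {"x": 0,"y": 0,"z": 0,"ax": 0,"ay": 0,"az": 0},
    {"x": 0,"y": 0,"z": 0,"ax": 0,"ay": 0,"az": 0},
    {"x": 0,"y": 0,"z": 0,"ax": 0,"ay": 0,"az": 0},
    {"x": 0,"y": 0,"z": 0,"ax": 0,"ay": 0,"az": 0},
  ],
  grip=0,
)

```text
t: 4.1
tcp_pos: [441.6, -305.4, 27.2]
tcp_rot: [0.468, 0.53, -0.469, 0.53]
wrist_force: [-0.9, -0.1, 1.1]
width: 25.8
```

```bash
python3 - <<'E'
from h import *
plan([450,-290,120],rot(97,flip=-1))
plan([530,-210,190],rot(135,flip=-1))
plan([598,-126,200],rot(172.8,flip=-1))
E
```

```text
{"x": -0.186, "y": 0.0206, "z": -0.0285, "ax": 0.0, "ay": 0.0, "az": -0.0} rows>=1.5
{"x": -0.14, "y": 0.1783, "z": -0.1393, "ax": -0.2111, "ay": 0.0, "az": 0.0} rows>=3.6
{"x": -0.02, "y": 0.215, "z": -0.0226, "ax": -0.21, "ay": 0.0, "az": 0.0} rows>=3.5
```

Call:
carry_out(
  rows=[
    {"x": -0.1,"y": 0.0,"z": 0.0,"ax": 0,"ay": 0,"az": 0},
    {"x": -0.186,"y": 0.0206,"z": -0.0285,"ax": 0,"ay": 0,"az": 0},
    {"x": -0.186,"y": 0.0206,"z": -0.0285,"ax": 0,"ay": 0,"az": 0},
  ],
)

```text
t: 4.47
tcp_pos: [453.2, -289.9, 123.7]
tcp_rot: [0.468, 0.528, -0.467, 0.533]
wrist_force: [-0.5, -0.6, -0.9]
width: 25.8
```

Call:
carry_out(
  rows=[
    {"x": -0.14,"y": 0.1783,"z": -0.1393,"ax": -0.2111,"ay": 0,"az": 0},
    {"x": -0.14,"y": 0.1783,"z": -0.1393,"ax": -0.2111,"ay": 0,"az": 0},
    {"x": -0.14,"y": 0.1783,"z": -0.1393,"ax": -0.2111,"ay": 0,"az": 0},
    {"x": -0.14,"y": 0.1783,"z": -0.1393,"ax": -0.2111,"ay": 0,"az": 0},
  ],
)

```text
t: 4.97
tcp_pos: [530.2, -208.8, 188.9]
tcp_rot: [0.269, 0.655, -0.268, 0.654]
wrist_force: [0.3, -0.3, -2.0]
width: 25.4
```

Call:
carry_out(
  rows=[
    {"x": -0.02,"y": 0.215,"z": -0.0226,"ax": -0.21,"ay": 0,"az": 0},
    {"x": -0.02,"y": 0.215,"z": -0.0226,"ax": -0.21,"ay": 0,"az": 0},
    {"x": -0.02,"y": 0.215,"z": -0.0226,"ax": -0.21,"ay": 0,"az": 0},
    {"x": -0.02,"y": 0.215,"z": -0.0226,"ax": -0.21,"ay": 0,"az": 0},
    {"x": -0.02,"y": 0.215,"z": -0.0226,"ax": -0.21,"ay": 0,"az": 0},
  ],
)

```text
t: 5.6
tcp_pos: [597.1, -126.3, 198.1]
tcp_rot: [0.045, 0.707, -0.045, 0.705]
wrist_force: [-0.2, 0.5, -0.6]
width: 25.6
```

```bash
python3 - <<'E'
from h import *
np.set_printoptions(precision=1,suppress=True)
snapshot('wrist');snapshot('wrist');o=get_obs();im=snapshot('wrist');print(o['t'],o['tcp_pos'],load()[0],o['width'],o['wrist_force'])
json.dump({k:np.array(v).tolist() for k,v in o.items()},open('o3.json','w'))
for t in ('offcut_a_c','offcut_b_c','offcut_c_c'):
    for r in regions_of('wrist',t): print(t,r['p'],np.array(r['xy']),at('wrist',r['xy'],65,o))
np.save('w3.npy',im)
im=cv2.resize(im,(800,600),interpolation=2)
save('w3',im)
E
```

```text
5.7 [ 597.4 -126.4  198.8] [ 598. -126.  200.] 25.910332885149973 [-0.4 -0.1 -0.4]
offcut_a_c 0.72 [261.1  69.4] [622.5 -12.7  65. ]
offcut_c_c 0.81 [251.4  40.1] [617.   18.8  65. ]
```

View pics/w3.png

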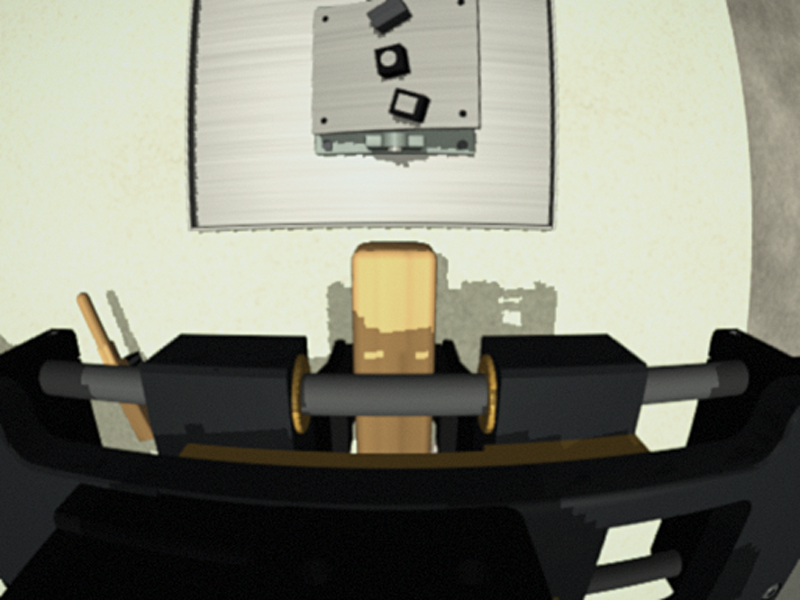

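The wrist view (800x600) shows the tray's near corners at (191,229) and (554,228). The plate's near corners are (314,132) low and (480,128) high. The offcuts are the bar (389,14), the round-spot block (391,61) and the square block (409,104). The end strips are bare. Fitting the fixture pose and tilt.

```bash
cat > fit.py <<'E'
from h import *
from scipy.optimize import least_squares
def face(P,s,l,h=10):  # P: trunnion x,y,yaw,tilt(deg) ; s upslope, l lateral, h above axis
    y,t=np.radians(P[2]),np.radians(P[3]); u=np.array([np.cos(y)*np.cos(t),np.sin(y)*np.cos(t),np.sin(t)]);v=np.array([-np.sin(y),np.cos(y),0]);n=np.cross(u,v)
    return np.array([P[0],P[1],46])+u*s+v*l+n*h
def tray(P,x,y,z):
    a=np.radians(P[2]);x=x-20
    return np.array([P[0]+x*np.cos(a)-y*np.sin(a),P[1]+x*np.sin(a)+y*np.cos(a),z])
E
python3 - <<'E'
from fit import *
np.set_printoptions(precision=2,suppress=True)
o=json.load(open('o3.json'))
s=.64
W=[(tray,(-145,-115,16),(191,229)),(tray,(145,-115,16),(554,228)),(face,(-58,-47),(314,132)),(face,(58,-47),(480,128))]
S=[(face,(58,47),(185.6,205.4)),(face,(-58,47),(223,226.1)),(face,(-58,-47),(240,207.6))]
def res(P,side=True):
    e=[]
    for f,a,p in W: e+=list(proj('wrist',f(P,*a),o)-np.array(p)*s)
    if side:
        for f,a,p in S: e+=list(.5*(proj('side',f(P,*a))-np.array(p)))
    return np.array(e)
for sd in (False,True):
    r=least_squares(res,[617,22,-7,16],args=(sd,),loss='soft_l1');print(r.x,r.cost,r.fun)
E
```

```text
[620.54  23.45  -7.74  20.31] 3.4194544334991432 [-1.85  0.11  2.09  0.94 -0.22  0.24  0.16 -1.19]
[620.29  23.47  -7.68  20.2 ] 5.611675820021121 [-1.95  0.25  1.99  0.85 -0.45  0.3  -0.01 -1.21 -0.73 -0.34 -0.81  0.54
 -1.62 -1.14]
```

```bash
cat >> fit.py <<'E'
P0=[620.4,23.4,-7.7,20.2]
def frot(P,tilt=None):
    y,t=np.radians(P[2]),np.radians(P[3] if tilt is None else tilt); u=np.array([np.cos(y)*np.cos(t),np.sin(y)*np.cos(t),np.sin(t)]);v=np.array([-np.sin(y),np.cos(y),0]);n=np.cross(u,v)
    return R.from_matrix(np.c_[-n,v,u])
E
python3 - <<'E'
from fit import *
np.set_printoptions(precision=1,suppress=True)
o=json.load(open('o3.json'))
for px in ((389,243),(355,262),(433,262)):
    w=at('wrist',np.array(px)*.64,o['tcp_pos'][2]+27,o); print(R.from_quat(o['tcp_rot']).inv().apply(w-np.array(o['tcp_pos'])))
P=P0;r=frot(P)
plan(face(P,47,0,10+27+25),r)
plan(face(P,47,0,10+27+3),r)
E
```

```text
[-27.   49.7   0. ]
[-27.   44.1 -10. ]
[-27.   44.1  13. ]
{"x": 0.1591, "y": 0.3017, "z": 0.0524, "ax": 0.0028, "ay": -0.1122, "az": -0.0004} rows>=2.8
{"x": 0.044, "y": -0.0, "z": -0.0, "ax": -0.0001, "ay": -0.0, "az": -0.0} rows>=0.4
```

Call:
carry_out(
  rows=[
    {"x": 0.03,"y": 0.1,"z": 0.02,"ax": 0.001,"ay": -0.05,"az": 0},
    {"x": 0.06,"y": 0.2,"z": 0.04,"ax": 0.0028,"ay": -0.1122,"az": -0.0004},
    {"x": 0.12,"y": 0.29,"z": 0.0524,"ax": 0.0028,"ay": -0.1122,"az": -0.0004},
    {"x": 0.1591,"y": 0.3017,"z": 0.0524,"ax": 0.0028,"ay": -0.1122,"az": -0.0004},
    {"x": 0.1591,"y": 0.3017,"z": 0.0524,"ax": 0.0028,"ay": -0.1122,"az": -0.0004},
  ],
)

```text
t: 6.52
tcp_pos: [641.3, 21.3, 118.7]
tcp_rot: [0.038, 0.572, -0.054, 0.817]
wrist_force: [0.1, -1.0, -1.3]
width: 25.5
```

Call:
carry_out(
  rows=[
    {"x": 0.025,"y": 0,"z": 0,"ax": 0,"ay": 0,"az": 0},
    {"x": 0.038,"y": 0,"z": 0,"ax": 0,"ay": 0,"az": 0},
    {"x": 0.044,"y": 0,"z": 0,"ax": 0,"ay": 0,"az": 0},
    {"x": 0.044,"y": 0,"z": 0,"ax": 0,"ay": 0,"az": 0},
  ],
)

```text
t: 7.02
tcp_pos: [650.5, 19.0, 99.6]
tcp_rot: [0.039, 0.571, -0.055, 0.818]
wrist_force: [0.1, 0.6, -1.3]
width: 25.8
```

```bash
python3 - <<'E'
from fit import *
np.set_printoptions(precision=2,suppress=True)
im=snapshot('wrist')
o=get_obs();print(o['t'],o['tcp_pos'],load()[0],o['wrist_force'],o['torque'],o['width'])
S=snapshot('side')
C=np.zeros((600,800,3),'uint8');C[:384,:512]=im;b=cv2.resize(S[170:250,150:290],None,fx=3,fy=3,interpolation=2);C[360:600,380:800]=b
save('w4',C)
E
```

```text
7.075 [650.58  19.18  99.88] [650.44  19.35  99.77] [ 0.34  0.12 -1.43] [ 0.06  0.42 -0.01] 25.817167246185033
```

View pics/w4.png

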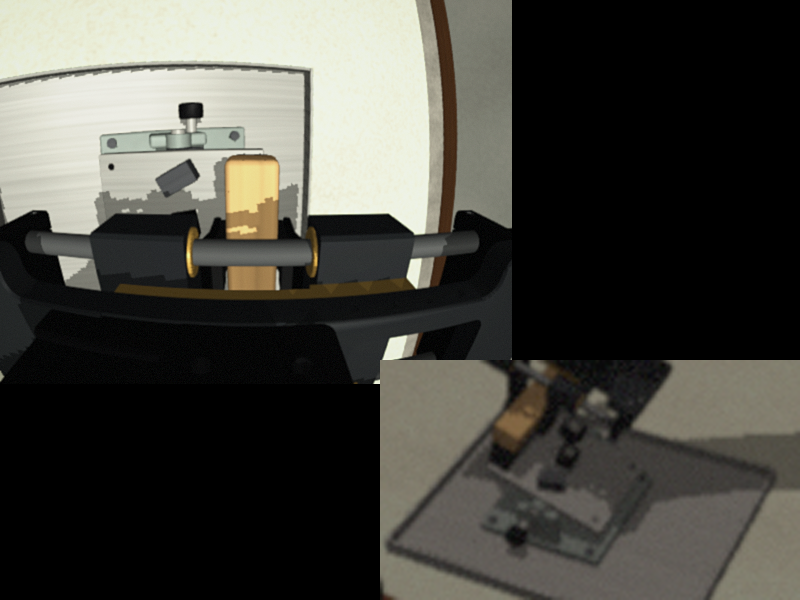

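The brush is over the bare high strip, clear of the offcuts (bar at wrist px (177,178)). The knob is at (190,110). Next: feeling for the face.

Call:
carry_out(
  rows=[
    {"x": 0.002,"y": 0,"z": 0,"ax": 0,"ay": 0,"az": 0},
    {"x": 0.004,"y": 0,"z": 0,"ax": 0,"ay": 0,"az": 0},
    {"x": 0.005,"y": 0,"z": 0,"ax": 0,"ay": 0,"az": 0},
  ],
)

```text
t: 7.5
tcp_pos: [651.3, 19.2, 97.5]
tcp_rot: [0.038, 0.571, -0.055, 0.818]
wrist_force: [-2.0, -0.6, 2.5]
width: 26.0
```

Call:
carry_out(
  rows=[
    {"x": 0.001,"y": 0,"z": 0,"ax": 0,"ay": 0,"az": 0},
    {"x": 0.002,"y": 0,"z": 0,"ax": 0,"ay": 0,"az": 0},
    {"x": 0.002,"y": 0,"z": 0,"ax": 0,"ay": 0,"az": 0},
  ],
)

```text
t: 7.88
tcp_pos: [651.4, 19.2, 97.5]
tcp_rot: [0.038, 0.571, -0.055, 0.818]
wrist_force: [-7.0, 0.8, 8.2]
width: 25.9
```

Call:
carry_out(
  rows=[
    {"x": -0.001,"y": 0,"z": -0.015,"ax": 0,"ay": 0,"az": 0},
    {"x": -0.001,"y": 0,"z": -0.03,"ax": 0,"ay": 0,"az": 0},
    {"x": -0.001,"y": 0,"z": -0.045,"ax": 0,"ay": 0,"az": 0},
    {"x": -0.001,"y": 0,"z": -0.06,"ax": 0,"ay": 0,"az": 0},
    {"x": -0.001,"y": 0,"z": -0.07,"ax": 0,"ay": 0,"az": 0},
  ],
)

```text
t: 8.5
tcp_pos: [620.7, 24.0, 86.8]
tcp_rot: [0.039, 0.569, -0.055, 0.82]
wrist_force: [2.3, 0.3, 7.1]
width: 25.6
```

```bash
python3 - <<'E'
from fit import *
np.set_printoptions(precision=2,suppress=True)
im=snapshot('wrist')
o=get_obs();print(o['t'],o['tcp_pos'],o['wrist_force'],o['torque'],o['width'])
E
```

```text
8.55 [620.23  23.92  86.58] [ 1.49 -0.37  5.31] [-0.   -0.6   0.03] 25.791120962260123
```

Call:
carry_out(
  rows=[
    {"x": 0,"y": 0,"z": -0.015,"ax": 0,"ay": 0,"az": 0},
    {"x": 0,"y": 0,"z": -0.03,"ax": 0,"ay": 0,"az": 0},
    {"x": 0,"y": 0,"z": -0.045,"ax": 0,"ay": 0,"az": 0},
    {"x": 0,"y": 0,"z": -0.06,"ax": 0,"ay": 0,"az": 0},
    {"x": 0,"y": 0,"z": -0.075,"ax": 0,"ay": 0,"az": 0},
  ],
)

```text
t: 9.18
tcp_pos: [587.4, 28.7, 75.1]
tcp_rot: [0.039, 0.567, -0.054, 0.821]
wrist_force: [3.6, -0.9, 9.9]
width: 25.9
```

```bash
python3 - <<'E'
from fit import *
np.set_printoptions(precision=2,suppress=True)
im=snapshot('wrist')
o=get_obs();print(o['t'],o['tcp_pos'],o['wrist_force'],o['torque'],o['width'])
E
```

```text
9.225 [586.75  28.82  74.84] [ 2.04 -0.29 10.58] [-0.12 -1.07 -0.02] 25.533857118776876
```

Call:
carry_out(
  rows=[
    {"x": -0.001,"y": 0,"z": -0.015,"ax": 0,"ay": 0,"az": 0},
    {"x": -0.001,"y": 0,"z": -0.03,"ax": 0,"ay": 0,"az": 0},
    {"x": -0.001,"y": 0,"z": -0.045,"ax": 0,"ay": 0,"az": 0},
    {"x": -0.001,"y": 0,"z": -0.055,"ax": 0,"ay": 0,"az": 0},
  ],
)

```text
t: 9.72
tcp_pos: [561.8, 32.3, 66.1]
tcp_rot: [0.039, 0.567, -0.054, 0.821]
wrist_force: [3.3, -0.5, 9.9]
width: 25.8
```

Call:
carry_out(
  rows=[
    {"x": -0.002,"y": 0,"z": -0.02,"ax": 0,"ay": 0,"az": 0},
    {"x": -0.002,"y": 0,"z": -0.04,"ax": 0,"ay": 0,"az": 0},
    {"x": -0.002,"y": 0,"z": -0.06,"ax": 0,"ay": 0,"az": 0},
    {"x": -0.002,"y": 0,"z": -0.08,"ax": 0,"ay": 0,"az": 0},
    {"x": -0.002,"y": 0,"z": -0.09,"ax": 0,"ay": 0,"az": 0},
  ],
)

```text
t: 10.35
tcp_pos: [514.0, 37.4, 46.9]
tcp_rot: [0.038, 0.572, -0.055, 0.817]
wrist_force: [0.2, 0.7, -1.2]
width: 25.8
```

```bash
python3 - <<'E'
from fit import *
np.set_printoptions(precision=2,suppress=True)
im=snapshot('wrist')
o=get_obs();print(o['t'],o['tcp_pos'],o['wrist_force'],o['torque'],o['width'])
S=snapshot('side');T=snapshot('top')
C=np.zeros((600,800,3),'uint8');C[:384,:512]=im;b=cv2.resize(S[170:250,150:290],None,fx=3,fy=3,interpolation=2);C[360:600,380:800]=b
C[:240,540:750]=cv2.resize(T[115:235,175:280],None,fx=2,fy=2,interpolation=2)
save('w5',C)
# track cmd
p,r=load()
for x,z in ((.005,0),(.002,0),(-.001,-.07),(0,-.075),(-.001,-.055),(-.002,-.09)): p=p+r.apply(np.array([x,0,z])*500)
store(p,r);print(p)
E
```

```text
10.4 [513.94  37.47  46.92] [-0.22 -0.67 -1.01] [ 0.09  0.44 -0.01] 25.706679406811432
[516.1  37.5  48.3]
```

View pics/w5.png

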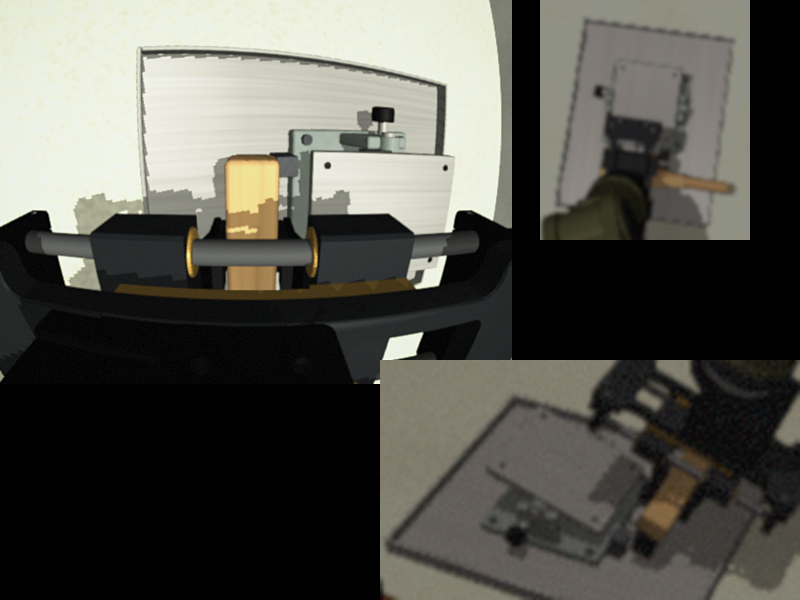

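The plate face is bare in all three views. The bar lies at wrist px (285,165) by the plate's low end. Lifting away for a look before setting the brush down.

```bash
python3 - <<'E'
from fit import *
p,r=load()
plan(p+np.array([-20,0,60]),r)
plan([520,-70,200],frot(P0,0))
E
```

```text
{"x": -0.1263, "y": -0.0053, "z": 0.0042, "ax": 0.0, "ay": 0.0, "az": 0.0} rows>=1.0
{"x": -0.1459, "y": -0.2067, "z": 0.1348, "ax": 0.0001, "ay": 0.1122, "az": -0.0} rows>=2.3
```

Call:
carry_out(
  rows=[
    {"x": -0.07,"y": -0.0053,"z": 0.0042,"ax": 0,"ay": 0,"az": 0},
    {"x": -0.1263,"y": -0.0053,"z": 0.0042,"ax": 0,"ay": 0,"az": 0},
  ],
)

```text
t: 10.75
tcp_pos: [496.3, 37.7, 109.3]
tcp_rot: [0.039, 0.571, -0.055, 0.818]
wrist_force: [-0.1, -0.9, -1.5]
width: 25.4
```

Call:
carry_out(
  rows=[
    {"x": -0.08,"y": -0.08,"z": 0.05,"ax": 0,"ay": 0.05,"az": 0},
    {"x": -0.13,"y": -0.17,"z": 0.11,"ax": 0,"ay": 0.1122,"az": 0},
    {"x": -0.1459,"y": -0.2067,"z": 0.1348,"ax": 0,"ay": 0.1122,"az": 0},
    {"x": -0.1459,"y": -0.2067,"z": 0.1348,"ax": 0,"ay": 0.1122,"az": 0},
  ],
)

```text
t: 11.25
tcp_pos: [521.5, -72.0, 200.0]
tcp_rot: [0.049, 0.705, -0.048, 0.706]
wrist_force: [0.1, 0.1, -1.7]
width: 25.8
```

```bash
python3 - <<'E'
from fit import *
np.set_printoptions(precision=1,suppress=True)
snapshot('wrist');o=get_obs();im=snapshot('wrist');print(o['t'],o['tcp_pos'],load()[0],o['wrist_force'])
json.dump({k:np.array(v).tolist() for k,v in o.items()},open('o6.json','w'))
for t in ('offcut_a_c','offcut_b_c','offcut_c_c'):
    for r in regions_of('wrist',t): print(t,r['p'],np.array(r['xy']),at('wrist',r['xy'],10,o))
save('w6',cv2.resize(im,(800,600),interpolation=2))
for p in ((201.3,146.7),): pass
E
```

```text
11.3 [520.2 -69.8 199.5] [520. -70. 200.] [-0.6  1.4 -1.8]
offcut_a_c 0.66 [264.5 116.8] [545.7  -3.8  10. ]
offcut_b_c 0.72 [263.   54.2] [554.2  71.1  10. ]
offcut_c_c 0.49 [253.7  85.7] [538.2  34.5  10. ]
```

View pics/w6.png

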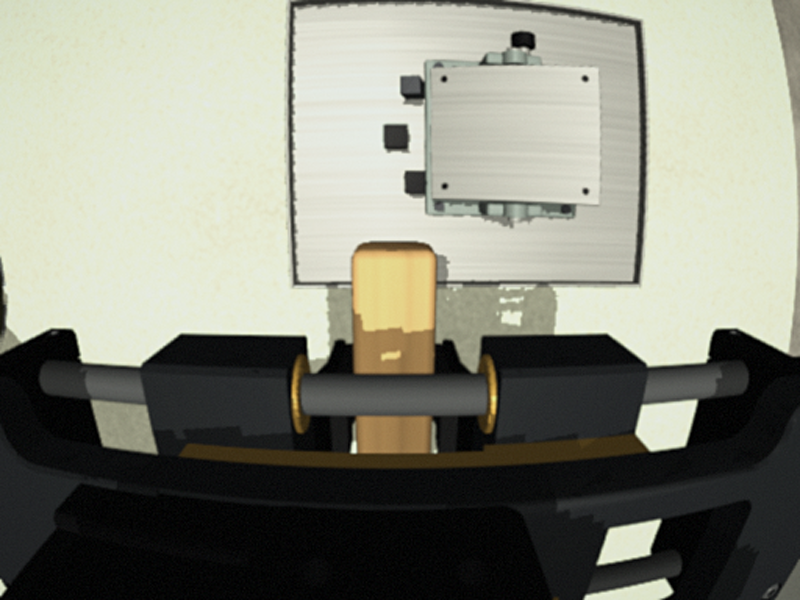

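All three offcuts lie in the tray, at (412,87), (396,137) and (415,182), and the plate is bare. I'll refit the fixture from this full view (tray corners and the four screw marks) and plan setting the brush down.

```bash
python3 - <<'E'
from fit import *
np.set_printoptions(precision=2,suppress=True)
o6=json.load(open('o6.json'));o3=json.load(open('o3.json'))
T6=[((-145,115,16),(291,2)),((145,115,16),(642,21)),((145,-115,16),(638,283)),((-145,-115,16),(293,284))]
F6=[((-58,47),(431,66)),((58,47),(600,67)),((58,-47),(600,206)),((-58,-47),(431,201))]
S6=[((-1,1),(444,78.5)),((1,1),(585.5,78.5)),((1,-1),(585.5,191)),((-1,-1),(444,185.5))]
def res(P,o,T,F,S,wt):
    e=[]
    for a,p in T: e+=list(wt*(proj('wrist',tray(P,*a),o)-.64*np.array(p)))
    for a,p in F: e+=list(.7*(proj('wrist',face(P,*a),o)-.64*np.array(p)))
    for a,p in S: e+=list(proj('wrist',face(P,a[0]*P[4],a[1]*P[5]),o)-.64*np.array(p))
    return np.array(e)
for wt in (0.5,0,):
  for F in (F6,[]):
    if wt==0 and not F: continue
    r=least_squares(res,[620,23,-7.7,20,48,38],args=(o6,T6,F,S6,wt),loss='soft_l1');print(wt,r.x,r.cost,r.fun[-8:])
store(*load())
plan([500,-200,120],frot([0,0,-7.7],0))
plan([500,-200,28],frot([0,0,-7.7],0))
E
```

```text
0.5 [618.96  22.52  -7.61  18.81  48.22  37.96] 4.997311797807286 [ 0.07 -0.05  0.11  0.21  0.26  0.08  0.33  0.07]
0.5 [618.88  22.64  -7.66  19.87  48.3   37.96] 4.171634991862868 [-0.03 -0.    0.01 -0.06  0.12  0.01  0.16 -0.07]
0 [618.9   22.5   -7.62  18.79  48.22  37.96] 0.8552306124461877 [ 0.04 -0.04  0.07  0.24  0.21  0.11  0.28  0.09]
{"x": 0.16, "y": -0.263, "z": -0.0047, "ax": -0.0, "ay": 0.0, "az": -0.0} rows>=2.5
{"x": 0.184, "y": -0.0001, "z": -0.0001, "ax": -0.0, "ay": 0.0, "az": -0.0} rows>=1.5
```

Call:
carry_out(
  rows=[
    {"x": 0.02,"y": -0.12,"z": -0.0047,"ax": 0,"ay": 0,"az": 0},
    {"x": 0.1,"y": -0.22,"z": -0.0047,"ax": 0,"ay": 0,"az": 0},
    {"x": 0.16,"y": -0.263,"z": -0.0047,"ax": 0,"ay": 0,"az": 0},
    {"x": 0.16,"y": -0.263,"z": -0.0047,"ax": 0,"ay": 0,"az": 0},
  ],
)

```text
t: 12.0
tcp_pos: [497.0, -200.3, 117.6]
tcp_rot: [0.049, 0.707, -0.048, 0.704]
wrist_force: [0.8, 0.1, -1.6]
width: 25.6
```

Call:
carry_out(
  rows=[
    {"x": 0.1,"y": 0,"z": 0,"ax": 0,"ay": 0,"az": 0},
    {"x": 0.155,"y": 0,"z": 0,"ax": 0,"ay": 0,"az": 0},
    {"x": 0.177,"y": 0,"z": 0,"ax": 0,"ay": 0,"az": 0},
    {"x": 0.184,"y": 0,"z": 0,"ax": 0,"ay": 0,"az": 0},
    {"x": 0.1853,"y": 0,"z": 0,"ax": 0,"ay": 0,"az": 0},
  ],
)

```text
t: 12.62
tcp_pos: [501.2, -199.8, 28.8]
tcp_rot: [0.047, 0.705, -0.047, 0.706]
wrist_force: [-0.0, -0.0, -0.5]
width: 25.7
```

Call:
carry_out(
  rows=[
    {"x": 0,"y": 0,"z": 0,"ax": 0,"ay": 0,"az": 0},
  ],
)

```text
t: 12.75
tcp_pos: [500.9, -200.2, 28.5]
tcp_rot: [0.047, 0.705, -0.048, 0.706]
wrist_force: [0.0, -0.1, -0.5]
width: 25.8
```

```bash
python3 - <<'E'
from h import *
p,r=load();store(p+np.array([0,0,-.0013*500+.5*0]),r)
p,r=load();store([p[0],p[1],27.35],r)
plan([500,-200,110],rot(-7.65))
plan([510,-60,190],rot(27))
plan([525,140,190],rot(60))
plan([535,312,150],rot(91))
E
```

```text
{"x": -0.1653, "y": 0.0001, "z": 0.0001, "ax": -0.0003, "ay": 0.0, "az": -0.0} rows>=1.3
{"x": -0.16, "y": 0.2802, "z": -0.0175, "ax": -0.1925, "ay": 0.0, "az": -0.0} rows>=3.2
{"x": 0.0001, "y": 0.3428, "z": 0.2083, "ax": -0.1834, "ay": 0.0, "az": -0.0} rows>=3.2
{"x": 0.08, "y": 0.1546, "z": 0.3079, "ax": -0.1722, "ay": 0.0, "az": 0.0} rows>=2.9
```

Call:
carry_out(
  rows=[
    {"x": 0,"y": 0,"z": 0,"ax": 0,"ay": 0,"az": 0},
    {"x": 0,"y": 0,"z": 0,"ax": 0,"ay": 0,"az": 0},
    {"x": 0,"y": 0,"z": 0,"ax": 0,"ay": 0,"az": 0},
  ],
  grip=65,
)

```text
t: 13.12
tcp_pos: [500.1, -200.1, 27.6]
tcp_rot: [0.048, 0.705, -0.048, 0.706]
wrist_force: [-0.5, 0.7, -0.7]
width: 48.2
```

Call:
carry_out(
  rows=[
    {"x": -0.04,"y": 0,"z": 0,"ax": 0,"ay": 0,"az": 0},
    {"x": -0.1653,"y": 0,"z": 0,"ax": 0,"ay": 0,"az": 0},
    {"x": -0.1653,"y": 0,"z": 0,"ax": 0,"ay": 0,"az": 0},
  ],
)

```text
t: 13.5
tcp_pos: [503.8, -201.2, 115.1]
tcp_rot: [0.046, 0.702, -0.049, 0.709]
wrist_force: [0.4, -0.2, 0.2]
width: 55.8
```

Call:
carry_out(
  rows=[
    {"x": -0.08,"y": 0.08,"z": -0.005,"ax": -0.05,"ay": 0,"az": 0},
    {"x": -0.16,"y": 0.2802,"z": -0.0175,"ax": -0.1925,"ay": 0,"az": 0},
    {"x": -0.16,"y": 0.2802,"z": -0.0175,"ax": -0.1925,"ay": 0,"az": 0},
    {"x": -0.16,"y": 0.2802,"z": -0.0175,"ax": -0.1925,"ay": 0,"az": 0},
    {"x": -0.16,"y": 0.2802,"z": -0.0175,"ax": -0.1925,"ay": 0,"az": 0},
  ],
)

```text
t: 14.12
tcp_pos: [509.9, -59.7, 189.6]
tcp_rot: [-0.165, 0.688, 0.165, 0.687]
wrist_force: [-0.6, 0.1, -0.2]
width: 56.7
```

Call:
carry_out(
  rows=[
    {"x": 0,"y": 0.3428,"z": 0.2083,"ax": -0.1834,"ay": 0,"az": 0},
    {"x": 0,"y": 0.3428,"z": 0.2083,"ax": -0.1834,"ay": 0,"az": 0},
    {"x": 0,"y": 0.3428,"z": 0.2083,"ax": -0.1834,"ay": 0,"az": 0},
    {"x": 0,"y": 0.3428,"z": 0.2083,"ax": -0.1834,"ay": 0,"az": 0},
  ],
)

```text
t: 14.62
tcp_pos: [524.3, 144.7, 189.6]
tcp_rot: [-0.354, 0.611, 0.356, 0.612]
wrist_force: [0.6, -0.8, -0.6]
width: 56.3
```

Call:
carry_out(
  rows=[
    {"x": 0.02,"y": 0.1546,"z": 0.3079,"ax": -0.1722,"ay": 0,"az": 0},
    {"x": 0.05,"y": 0.1546,"z": 0.3079,"ax": -0.1722,"ay": 0,"az": 0},
    {"x": 0.08,"y": 0.1546,"z": 0.3079,"ax": -0.1722,"ay": 0,"az": 0},
    {"x": 0.08,"y": 0.1546,"z": 0.3079,"ax": -0.1722,"ay": 0,"az": 0},
    {"x": 0.08,"y": 0.1546,"z": 0.3079,"ax": -0.1722,"ay": 0,"az": 0},
  ],
)

```text
t: 15.25
tcp_pos: [536.2, 309.8, 149.1]
tcp_rot: [0.503, -0.498, -0.503, -0.496]
wrist_force: [0.1, -0.5, 0.2]
width: 56.2
```

```bash
python3 - <<'E'
from fit import *
np.set_printoptions(precision=1,suppress=True)
snapshot('wrist');snapshot('wrist');o=get_obs();im=snapshot('wrist');print(o['t'],o['tcp_pos'],load()[0],o['wrist_force'],o['torque'],o['joint_pos'])
json.dump({k:np.array(v).tolist() for k,v in o.items()},open('o7.json','w'))
for t in ('specimen_center',):
    for r in regions_of('wrist',t):
        print(t,r['p'],np.array(r['xy']),at('wrist',r['xy'],5,o),r['mask'].sum())
        cs,_=cv2.findContours(r['mask'].astype('uint8'),0,2); k=max(cs,key=cv2.contourArea).reshape(-1,2)
        w=np.array([at('wrist',p,5,o)[:2] for p in k],np.float32); b=cv2.minAreaRect(w);print(b)
save('w7',cv2.resize(im,(800,600),interpolation=2))
T=snapshot('top');save('t7',T)
for r in regions_of('top','brush_center'): print(r['xy'],at('top',r['xy'],50))
E
```

```text
15.35 [536.8 309.4 150.3] [535. 312. 150.] [ 0.1 -0.4  0.9] [ 0.1 -0.2 -0.1] [ 0.1  0.4 -0.9  1.6  0.4  1.3  0.8]
specimen_center 0.89 [256.9 120. ] [473.2 313.4   5. ] 3582
((474.2005310058594, 314.1741638183594), (77.06675720214844, 52.145835876464844), 0.9316706657409668)
[297.0, 263.2] [ 336.9 -180.8   50. ]
[395.0, 234.3] [ 421.4 -462.3   50. ]
[312.7, 210.7] [ 487.5 -226.9   50. ]
[126.1, 165.6] [615.8 319.4  50. ]
```

View pics/w7.png

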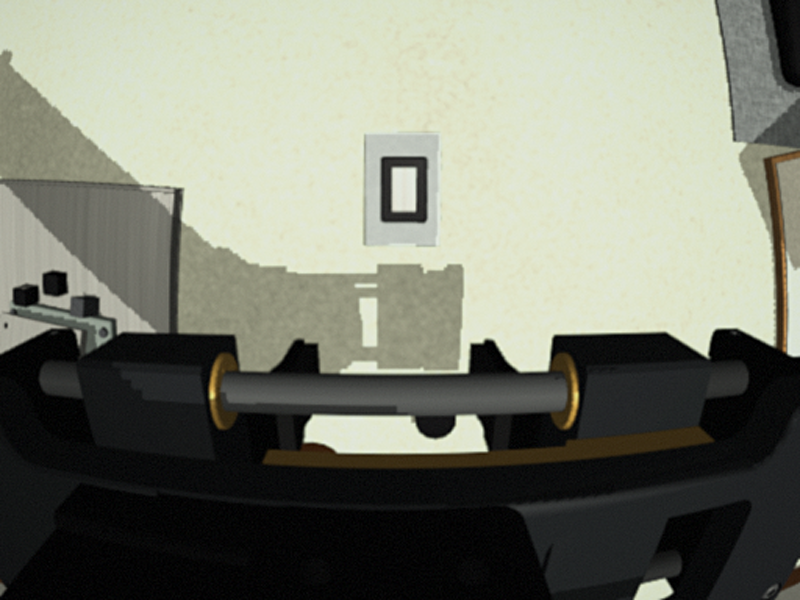

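The specimen's slide spans (364,134)–(438,245), with its block at (404,189). It stands at about (474,314) with yaw 0.9°. The brush stands free on the bench at about (487,-227) amid its outline.

```bash
python3 - <<'E'
from h import *
np.set_printoptions(precision=1,suppress=True)
o=get_obs();im=snapshot('wrist');print(o['tcp_pos'])
for r in regions_of('wrist','specimen_center')[:1]:
        cs,_=cv2.findContours(r['mask'].astype('uint8'),0,2); k=max(cs,key=cv2.contourArea).reshape(-1,2)
        w=np.array([at('wrist',p,4,o)[:2] for p in k],np.float32); b=cv2.minAreaRect(w);print(b)
plan([473.5,314,60],rot(90.9))
plan([473.5,314,8.5],rot(90.9))
E
```

```text
[536.3 310.7 150.8]
((473.1912841796875, 313.7600402832031), (76.28868865966797, 51.99154281616211), 0.7582255005836487)
{"x": 0.18, "y": 0.1229, "z": 0.0061, "ax": 0.0006, "ay": 0.0, "az": 0.0} rows>=1.7
{"x": 0.103, "y": 0.0, "z": 0.0, "ax": -0.0, "ay": 0.0, "az": 0.0} rows>=0.8
```

Call:
carry_out(
  rows=[
    {"x": 0.06,"y": 0.08,"z": 0.0061,"ax": 0.0006,"ay": 0,"az": 0},
    {"x": 0.14,"y": 0.1229,"z": 0.0061,"ax": 0.0006,"ay": 0,"az": 0},
    {"x": 0.18,"y": 0.1229,"z": 0.0061,"ax": 0.0006,"ay": 0,"az": 0},
    {"x": 0.18,"y": 0.1229,"z": 0.0061,"ax": 0.0006,"ay": 0,"az": 0},
  ],
)

```text
t: 16.15
tcp_pos: [474.6, 313.2, 59.3]
tcp_rot: [-0.503, 0.497, 0.504, 0.496]
wrist_force: [0.9, -0.8, 0.9]
width: 56.6
```

Call:
carry_out(
  rows=[
    {"x": 0.05,"y": 0,"z": 0,"ax": 0,"ay": 0,"az": 0},
    {"x": 0.085,"y": 0,"z": 0,"ax": 0,"ay": 0,"az": 0},
    {"x": 0.1,"y": 0,"z": 0,"ax": 0,"ay": 0,"az": 0},
    {"x": 0.103,"y": 0,"z": 0,"ax": 0,"ay": 0,"az": 0},
    {"x": 0.103,"y": 0,"z": 0,"ax": 0,"ay": 0,"az": 0},
  ],
)

```text
t: 16.77
tcp_pos: [474.4, 314.5, 9.2]
tcp_rot: [0.504, -0.496, -0.504, -0.497]
wrist_force: [0.6, 0.7, -0.1]
width: 56.6
```

Call:
carry_out(
  rows=[
    {"x": 0,"y": 0,"z": 0,"ax": 0,"ay": 0,"az": 0},
    {"x": 0,"y": 0,"z": 0,"ax": 0,"ay": 0,"az": 0},
    {"x": 0,"y": 0,"z": 0,"ax": 0,"ay": 0,"az": 0},
    {"x": 0,"y": 0,"z": 0,"ax": 0,"ay": 0,"az": 0},
    {"x": 0,"y": 0,"z": 0,"ax": 0,"ay": 0,"az": 0},
  ],
  grip=0,
)

```text
t: 17.4
tcp_pos: [474.0, 314.1, 8.7]
tcp_rot: [-0.504, 0.496, 0.504, 0.496]
wrist_force: [0.1, 0.1, 2.2]
width: 27.8
```

```bash
cat >> fit.py <<'E'
P1=[618.95,22.5,-7.64,19.6]
def srot(P,tilt=None):
    y,t=np.radians(P[2]),np.radians(P[3] if tilt is None else tilt); u=np.array([np.cos(y)*np.cos(t),np.sin(y)*np.cos(t),np.sin(t)]);v=np.array([-np.sin(y),np.cos(y),0]);n=np.cross(u,v)
    return R.from_matrix(np.c_[-n,-u,v])
E
python3 - <<'E'
from fit import *
plan([480,305,140],rot(90.9))
plan([540,160,160],rot(90.9))
plan(face(P1,0,0,10+8.6+50),srot(P1))
print(load()[0])
E
```

```text
{"x": -0.263, "y": -0.0127, "z": -0.0182, "ax": -0.0, "ay": 0.0, "az": 0.0} rows>=2.1
{"x": -0.04, "y": -0.1154, "z": -0.2918, "ax": -0.0, "ay": 0.0, "az": 0.0} rows>=2.5
{"x": 0.0987, "y": -0.1081, "z": -0.2706, "ax": 0.047, "ay": 0.0081, "az": -0.1087} rows>=2.5
[596.14435479  25.56232277 110.63250623]
```

Call:
carry_out(
  rows=[
    {"x": -0.05,"y": 0,"z": 0,"ax": 0,"ay": 0,"az": 0},
    {"x": -0.16,"y": -0.006,"z": -0.009,"ax": 0,"ay": 0,"az": 0},
    {"x": -0.263,"y": -0.0127,"z": -0.0182,"ax": 0,"ay": 0,"az": 0},
    {"x": -0.263,"y": -0.0127,"z": -0.0182,"ax": 0,"ay": 0,"az": 0},
  ],
)

```text
t: 17.9
tcp_pos: [483.0, 306.3, 144.1]
tcp_rot: [0.504, -0.494, -0.502, -0.499]
wrist_force: [0.0, -0.3, -2.0]
width: 28.3
```

Call:
carry_out(
  rows=[
    {"x": -0.02,"y": -0.04,"z": -0.1,"ax": 0,"ay": 0,"az": 0},
    {"x": -0.04,"y": -0.08,"z": -0.2,"ax": 0,"ay": 0,"az": 0},
    {"x": -0.04,"y": -0.1154,"z": -0.2918,"ax": 0,"ay": 0,"az": 0},
    {"x": -0.04,"y": -0.1154,"z": -0.2918,"ax": 0,"ay": 0,"az": 0},
  ],
)

```text
t: 18.4
tcp_pos: [541.4, 153.6, 157.9]
tcp_rot: [0.502, -0.5, -0.501, -0.497]
wrist_force: [0.8, 0.2, -1.8]
width: 27.5
```

Call:
carry_out(
  rows=[
    {"x": 0.02,"y": -0.04,"z": -0.1,"ax": 0.02,"ay": 0.003,"az": -0.05},
    {"x": 0.05,"y": -0.08,"z": -0.2,"ax": 0.047,"ay": 0.0081,"az": -0.1087},
    {"x": 0.08,"y": -0.1081,"z": -0.26,"ax": 0.047,"ay": 0.0081,"az": -0.1087},
    {"x": 0.0987,"y": -0.1081,"z": -0.2706,"ax": 0.047,"ay": 0.0081,"az": -0.1087},
    {"x": 0.0987,"y": -0.1081,"z": -0.2706,"ax": 0.047,"ay": 0.0081,"az": -0.1087},
  ],
)

```text
t: 19.02
tcp_pos: [595.0, 26.8, 109.1]
tcp_rot: [-0.548, 0.446, 0.369, 0.603]
wrist_force: [-0.2, 0.5, -0.9]
width: 27.8
```

```bash
python3 - <<'E'
from fit import *
np.set_printoptions(precision=3,suppress=True)
snapshot('wrist');snapshot('wrist');o=get_obs();im=snapshot('wrist');print(o['t'],o['tcp_pos'],load()[0],o['wrist_force'],o['torque'],o['width'])
print('angerr deg',np.degrees((load()[1].inv()*R.from_quat(o['tcp_rot'])).as_rotvec()))
json.dump({k:np.array(v).tolist() for k,v in o.items()},open('o8.json','w'));np.save('w8.npy',im)
# predicted slide underside corners / edge near camera in tool frame: x=+8.6 (under) , y=38,z=+-25
To=np.array(o['tcp_pos']);Rt=R.from_quat(o['tcp_rot'])
for x,y,z in ((3.6,38,-25),(3.6,38,25),(8.6,38,0)): print(proj('wrist',To+Rt.apply([x,y,z]),o))
save('w8',cv2.resize(im,(800,600),interpolation=2))
E
```

```text
19.125 [596.377  27.915 110.756] [596.144  25.562 110.633] [-0.026  0.54  -1.928] [0.134 0.31  0.014] 27.88053402042315
angerr deg [-0.069 -0.115  0.028]
[208.299 167.87 ]
[296.407 167.748]
[252.347 166.199]
```

View pics/w8.png

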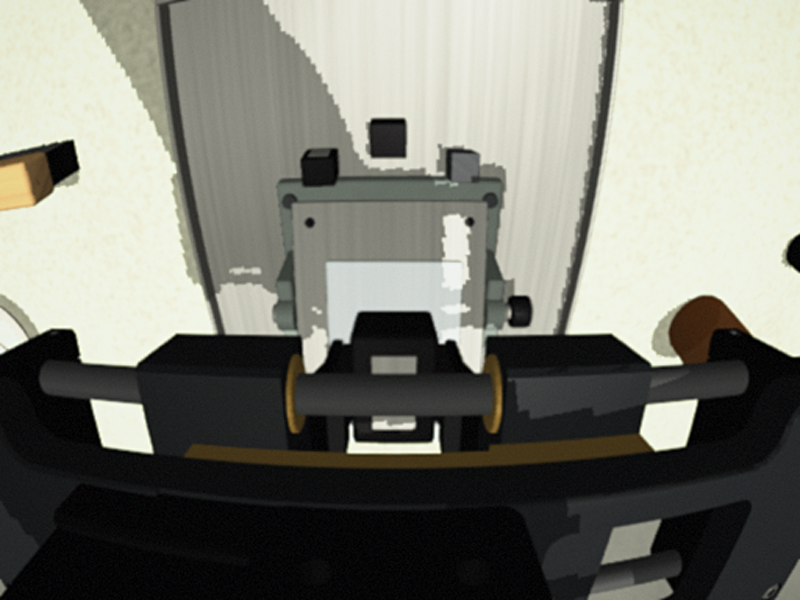

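The slide's lower edge runs (327,261)–(462,261), within about 0.5 mm of where a centred grip predicts. The plate's low screws are at (310,222) and (470,221), and the offcuts are all in the tray. Next: checking alignment relative to the plate.

```bash
python3 - <<'E'
from fit import *
np.set_printoptions(precision=2,suppress=True)
o=json.load(open('o8.json'))
obs=[((-48.2,38),(470.5,221.5)),((-48.2,-38),(310,222.5)),((-58,47),(487.5,203.5)),((-58,-47),(292.5,203.5))]
for a,p in obs: print(proj('wrist',face(P1,*a),o)-.64*np.array(p))
def res(q): 
    P=[q[0],q[1],q[2],P1[3]]
    return np.concatenate([proj('wrist',face(P,*a),o)-.64*np.array(p) for a,p in obs])
r=least_squares(res,P1[:3]);print(r.x,r.fun)
# slide in world from same camera
m=np.array(o['tcp_pos']);Rt=R.from_quat(o['tcp_rot'])
def rs(q): return np.concatenate([proj('wrist',m+Rt.apply([3.6,38+q[0]+z*q[2],q[1]+z]),o)-.64*np.array(p) for z,p in((-25,(327,261.5)),(25,(462,261.5)))])
s=least_squares(rs,[0,0,0]);print('slide offset tool y,z,ang',s.x,s.fun)
for i in range(3): snapshot('wrist');g=get_obs();print(g['tcp_pos'])
P=[*r.x,P1[3]]
d=srot(P).inv().apply(np.array(g['tcp_pos'])-face(P,0,0,10));print('tcp rel to face mid in tool axes',d)
E
```

```text
[-1.34  0.49]
[-0.25  0.02]
[-0.16 -0.74]
[-1.09 -0.5 ]
[619.18  23.08  -7.57] [-0.64  0.63  0.48  0.24  0.52 -0.6  -0.37 -0.27]
slide offset tool y,z,ang [ 0.24  0.07 -0.  ] [-0.87  0.03  0.87  0.02]
[596.76  27.53 111.25]
[596.8   27.21 111.31]
[596.73  26.83 111.25]
tcp rel to face mid in tool axes [-59.11  -0.45   0.76]
```

```bash
cat >> fit.py <<'E'
P2=[619.1,22.8,-7.6,19.1]
E
python3 - <<'E'
from fit import *
plan(face(P2,0,0,10+8.6+12),srot(P2))
plan(face(P2,0,0,10+8.6+3),srot(P2))
print(load()[0])
E
```

```text
{"x": 0.0761, "y": -0.0007, "z": 0.0006, "ax": -0.0003, "ay": -0.0, "az": 0.0028} rows>=0.6
{"x": 0.018, "y": -0.0, "z": 0.0, "ax": 0.0, "ay": -0.0, "az": 0.0} rows>=0.1
[612.08489089  23.73313846  66.40144863]
```

Call:
carry_out(
  rows=[
    {"x": 0.04,"y": -0.0007,"z": 0.0006,"ax": -0.0003,"ay": 0,"az": 0.0028},
    {"x": 0.065,"y": -0.0007,"z": 0.0006,"ax": -0.0003,"ay": 0,"az": 0.0028},
    {"x": 0.0761,"y": -0.0007,"z": 0.0006,"ax": -0.0003,"ay": 0,"az": 0.0028},
    {"x": 0.0761,"y": -0.0007,"z": 0.0006,"ax": -0.0003,"ay": 0,"az": 0.0028},
  ],
)

```text
t: 19.82
tcp_pos: [609.1, 24.3, 74.6]
tcp_rot: [-0.547, 0.448, 0.371, 0.602]
wrist_force: [0.1, -0.3, -2.5]
width: 28.4
```

Call:
carry_out(
  rows=[
    {"x": 0.008,"y": 0,"z": 0,"ax": 0,"ay": 0,"az": 0},
    {"x": 0.014,"y": 0,"z": 0,"ax": 0,"ay": 0,"az": 0},
    {"x": 0.018,"y": 0,"z": 0,"ax": 0,"ay": 0,"az": 0},
    {"x": 0.018,"y": 0,"z": 0,"ax": 0,"ay": 0,"az": 0},
  ],
)

```text
t: 20.32
tcp_pos: [612.2, 23.6, 66.3]
tcp_rot: [-0.547, 0.448, 0.371, 0.602]
wrist_force: [-0.5, 0.6, -1.2]
width: 27.9
```

```bash
cat > st.py <<'E'
from fit import *
np.set_printoptions(precision=2,suppress=True)
F=[];M=[];Q=[];p=[]
for i in range(6):
    snapshot('wrist');g=get_obs();F.append(g['wrist_force']);M.append(g['torque']);p.append(g['tcp_pos']);Q.append(g['tcp_rot'])
r=R.from_quat(Q).mean();pm=np.mean(p,0)
print(g['t'],'tcp',pm,'cmd',load()[0],'w',g['width'])
print('F tool',r.inv().apply(np.mean(F,0)),'M tool',r.inv().apply(np.mean(M,0)),'sd',np.std(F,0),np.std(M,0))
print('angle err vs P2 (tool deg)',np.degrees((srot(P2).inv()*r).as_rotvec()),'rel face mid (x: -height; y: downslope; z lateral)',srot(P2).inv().apply(pm-face(P2,0,0,10)))
E
python3 st.py
```

```text
20.625 tcp [612.3   23.69  66.54] cmd [612.08  23.73  66.4 ] w 27.85680190410344
F tool [ 1.73  0.85 -0.22] M tool [ 0.05 -0.07  0.37] sd [0.25 0.79 0.43] [0.03 0.01 0.02]
angle err vs P2 (tool deg) [ 0.04  0.02 -0.01] rel face mid (x: -height; y: downslope; z lateral) [-11.66  -0.25  -0.02]
```

Call:
carry_out(
  rows=[
    {"x": 0.002,"y": 0,"z": 0,"ax": 0,"ay": 0,"az": 0},
    {"x": 0.004,"y": 0,"z": 0,"ax": 0,"ay": 0,"az": 0},
    {"x": 0.004,"y": 0,"z": 0,"ax": 0,"ay": 0,"az": 0},
  ],
)

```text
t: 21.0
tcp_pos: [612.9, 23.5, 64.5]
tcp_rot: [-0.547, 0.448, 0.371, 0.602]
wrist_force: [0.0, 0.4, -1.5]
width: 27.4
```

```bash
python3 st.py
```

```text
21.3 tcp [612.89  23.59  64.52] cmd [612.08  23.73  66.4 ] w 28.132510433417327
F tool [1.76 0.69 0.23] M tool [ 0.05 -0.08  0.38] sd [0.29 0.76 0.37] [0.03 0.02 0.03]
angle err vs P2 (tool deg) [0.04 0.02 0.01] rel face mid (x: -height; y: downslope; z lateral) [-9.55 -0.14 -0.03]
```

Call:
carry_out(
  rows=[
    {"x": 0.001,"y": 0,"z": 0,"ax": 0,"ay": 0,"az": 0},
    {"x": 0.0014,"y": 0,"z": 0,"ax": 0,"ay": 0,"az": 0},
    {"x": 0.0014,"y": 0,"z": 0,"ax": 0,"ay": 0,"az": 0},
  ],
)

```text
t: 21.68
tcp_pos: [613.0, 23.6, 64.4]
tcp_rot: [-0.548, 0.448, 0.371, 0.602]
wrist_force: [-5.4, -0.9, 5.6]
width: 27.7
```

```bash
python3 st.py
```

```text
21.975 tcp [612.95  23.57  64.4 ] cmd [612.08  23.73  66.4 ] w 27.855679474080738
F tool [-6.48  3.48 -1.  ] M tool [ 0.03 -0.03  0.89] sd [0.59 0.49 0.43] [0.02 0.03 0.02]
angle err vs P2 (tool deg) [0.04 0.06 0.01] rel face mid (x: -height; y: downslope; z lateral) [-9.42 -0.17 -0.05]
```

Contact at about 8 N, at the expected height. Rocking the slide ±1.5° to feel where the slope really lies.

Call:
carry_out(
  rows=[
    {"x": -0.0015,"y": 0,"z": 0,"ax": 0,"ay": 0,"az": 0.0083},
    {"x": -0.0015,"y": 0,"z": 0,"ax": 0,"ay": 0,"az": 0.0083},
    {"x": -0.0015,"y": 0,"z": 0,"ax": 0,"ay": 0,"az": 0.0083},
  ],
)

```text
t: 22.35
tcp_pos: [613.2, 23.5, 65.2]
tcp_rot: [-0.542, 0.455, 0.378, 0.597]
wrist_force: [-4.9, -0.3, 6.4]
width: 27.6
```

```bash
python3 st.py
```

```text
22.65 tcp [613.21  23.59  65.23] cmd [612.08  23.73  66.4 ] w 27.83528195806166
F tool [-7.97  3.27 -1.03] M tool [0.05 0.06 0.69] sd [0.28 0.59 0.51] [0.02 0.02 0.02]
angle err vs P2 (tool deg) [0.05 0.03 1.49] rel face mid (x: -height; y: downslope; z lateral) [-10.12  -0.68   0.  ]
```

Call:
carry_out(
  rows=[
    {"x": -0.001,"y": 0,"z": 0,"ax": 0,"ay": 0,"az": -0.0083},
    {"x": 0,"y": 0,"z": 0,"ax": 0,"ay": 0,"az": -0.0166},
    {"x": 0,"y": 0,"z": 0,"ax": 0,"ay": 0,"az": -0.0166},
    {"x": 0,"y": 0,"z": 0,"ax": 0,"ay": 0,"az": -0.0166},
  ],
)

```text
t: 23.15
tcp_pos: [613.3, 23.7, 65.1]
tcp_rot: [-0.553, 0.44, 0.363, 0.607]
wrist_force: [-1.4, 0.9, 3.8]
width: 27.4
```

```bash
python3 st.py
```

```text
23.45 tcp [613.27  23.74  64.99] cmd [612.08  23.73  66.4 ] w 27.61540973775974
F tool [-5.06 -0.13  0.15] M tool [ 0.05 -0.18  0.52] sd [0.61 0.3  0.72] [0.03 0.03 0.02]
angle err vs P2 (tool deg) [ 0.04  0.01 -1.54] rel face mid (x: -height; y: downslope; z lateral) [-9.88 -0.64  0.16]
```

The rocking gives contact heights of 10.1, 9.4 and 9.9 mm and matching moments, which puts flush at about 19.1–19.3°. The brush trace gave a slope of 19.1°. Lifting slightly, setting 19.2°, and laying down straight.

```bash
cat >> fit.py <<'E'
P3=[619.1,22.8,-7.6,19.2]
E
python3 - <<'E'
from fit import *
r=srot(P2);p=face(P2,0,0,10+8.9)+r.apply([-.75,0,0]);store(p,r*R.from_rotvec([0,0,np.radians(-1.494)]))
plan(face(P3,0,0,10+11.5),srot(P3))
plan(face(P3,0,0,10+9.4),srot(P3))
plan(face(P3,0,0,10+8.8),srot(P3))
E
```

```text
{"x": -0.0037, "y": -0.0, "z": 0.0, "ax": 0.0, "ay": 0.0, "az": 0.0077} rows>=0.1
{"x": 0.0042, "y": -0.0, "z": 0.0, "ax": 0.0, "ay": -0.0, "az": 0.0} rows>=0.0
{"x": 0.0012, "y": -0.0, "z": 0.0, "ax": 0.0, "ay": -0.0, "az": 0.0} rows>=0.0
```

Call:
carry_out(
  rows=[
    {"x": -0.0037,"y": 0,"z": 0,"ax": 0,"ay": 0,"az": 0},
    {"x": -0.0037,"y": 0,"z": 0,"ax": 0,"ay": 0,"az": 0.0077},
    {"x": -0.0037,"y": 0,"z": 0,"ax": 0,"ay": 0,"az": 0.0077},
    {"x": -0.0037,"y": 0,"z": 0,"ax": 0,"ay": 0,"az": 0.0077},
    {"x": -0.0037,"y": 0,"z": 0,"ax": 0,"ay": 0,"az": 0.0077},
  ],
)

```text
t: 24.08
tcp_pos: [612.1, 23.7, 66.1]
tcp_rot: [-0.548, 0.447, 0.37, 0.602]
wrist_force: [0.2, -0.1, -1.8]
width: 27.7
```

```bash
python3 st.py; python3 - <<'E'
from fit import *
o=get_obs();im=snapshot('wrist');json.dump({k:np.array(v).tolist() for k,v in o.items()},open('o9.json','w'))
save('w9',cv2.resize(im[100:292,150:406],(800,600),interpolation=2))
E
```

```text
24.375 tcp [612.15  23.68  66.29] cmd [612.96  23.62  63.75] w 28.10720964608345
F tool [1.64 0.92 0.17] M tool [ 0.02 -0.08  0.38] sd [0.41 0.46 0.24] [0.04 0.03 0.03]
angle err vs P2 (tool deg) [ 0.04  0.02 -0.1 ] rel face mid (x: -height; y: downslope; z lateral) [-11.46  -0.02  -0.05]
```

View pics/w9.png

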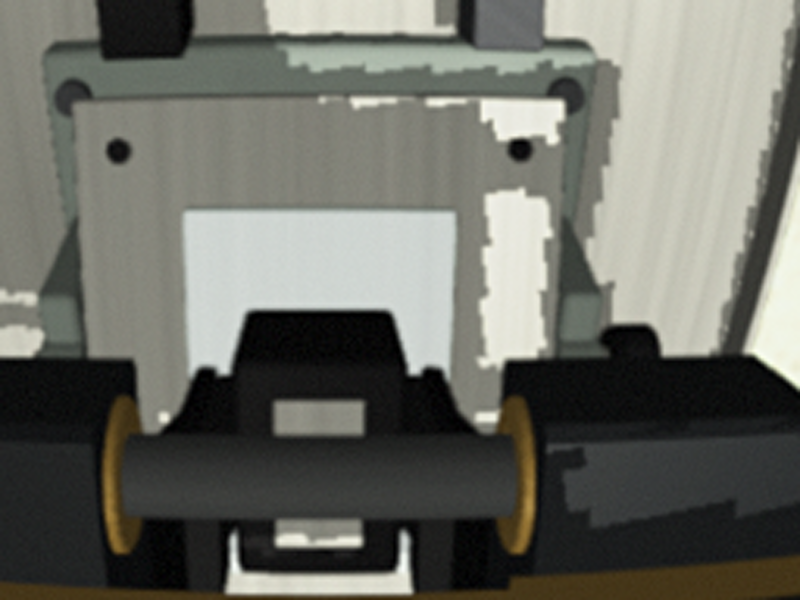

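The crop shows the screws at (119,151) and (520,150) with their midpoint at 319.5. The slide's edge runs (183,210)–(456,210), also with its midpoint at 319.5, so it is square and centred to well under 1 mm. The 11.3 mm from edge to screw line agrees with the 11.5 mm expected. Laying it down.

Call:
carry_out(
  rows=[
    {"x": 0.002,"y": 0,"z": 0,"ax": 0,"ay": 0,"az": 0},
    {"x": 0.0036,"y": 0,"z": 0,"ax": 0,"ay": 0,"az": 0},
    {"x": 0.0046,"y": 0,"z": 0,"ax": 0,"ay": 0,"az": 0},
    {"x": 0.0052,"y": 0,"z": 0,"ax": 0,"ay": 0,"az": 0},
    {"x": 0.0052,"y": 0,"z": 0,"ax": 0,"ay": 0,"az": 0},
  ],
)

```text
t: 25.05
tcp_pos: [612.8, 23.5, 64.4]
tcp_rot: [-0.548, 0.447, 0.37, 0.602]
wrist_force: [-6.8, -0.4, 6.4]
width: 27.7
```

```bash
python3 st.py
```

```text
25.35 tcp [612.82  23.54  64.39] cmd [612.96  23.62  63.75] w 27.718913125264674
F tool [-8.17  3.98 -1.05] M tool [0.04 0.04 0.9 ] sd [0.22 0.56 0.42] [0.02 0.02 0.01]
angle err vs P2 (tool deg) [ 0.03  0.07 -0.09] rel face mid (x: -height; y: downslope; z lateral) [-9.45 -0.04 -0.09]
```

Call:
carry_out(
  rows=[
    {"x": -0.0004,"y": 0.0002,"z": 0,"ax": 0,"ay": 0,"az": 0},
    {"x": -0.0004,"y": 0.0002,"z": 0,"ax": 0,"ay": 0,"az": 0},
    {"x": -0.0004,"y": 0.0002,"z": 0,"ax": 0,"ay": 0,"az": 0},
    {"x": -0.0004,"y": 0.0002,"z": 0,"ax": 0,"ay": 0,"az": 0},
  ],
)

```text
t: 25.85
tcp_pos: [612.8, 23.5, 64.4]
tcp_rot: [-0.548, 0.447, 0.37, 0.602]
wrist_force: [-4.9, -0.3, 5.7]
width: 27.8
```

```bash
python3 st.py; python3 - <<'E'
from fit import *
np.set_printoptions(precision=1,suppress=True)
snapshot('top')
for t in ('brush_center','bottle_c','puck_c','dish_c'):
    for r in regions_of('top',t): print(t,round(r['p'],2),np.array(r['xy']),at('top',r['xy'],{'brush_center':54,'bottle_c':55,'puck_c':20,'dish_c':16}[t]))
E
```

```text
26.15 tcp [612.83  23.54  64.4 ] cmd [612.96  23.62  63.75] w 27.945591480714725
F tool [-7.01  3.01 -1.29] M tool [0.04 0.03 0.83] sd [0.37 0.55 0.51] [0.03 0.02 0.02]
angle err vs P2 (tool deg) [ 0.04  0.05 -0.1 ] rel face mid (x: -height; y: downslope; z lateral) [-9.45 -0.05 -0.1 ]
brush_center 0.85 [300.1 262.4] [ 339.2 -189.2   54. ]
brush_center 0.74 [312.9 207.9] [ 495.1 -227.1   54. ]
brush_center 0.57 [393.5 232.9] [ 425.1 -457.    54. ]
bottle_c 0.7 [152.8 144. ] [680.4 242.7  55. ]
bottle_c 0.53 [342.6 168.4] [ 612.1 -315.    55. ]
puck_c 0.67 [122.3 165.8] [621.6 339.1  20. ]
dish_c 0.6 [339.6 166.5] [ 626.2 -313.3   16. ]
```

Everything is steady: the press is about 8–9 N, and the bottle, mount and dish are where they were. Handing in.

```bash
python3 -c "
from workcell import *
print(finish_job())"
```

```text
the job is handed in; nothing more can be done
None
```

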